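# Match a kiln post and bridge the pair with a batt

### The arm

A 6-joint arm with a two-finger parallel gripper is mounted at the origin on the work surface. World frame = base frame: x ahead of the robot, y to its left, z up, the work surface at z = 0. Lengths are in m, angles in rad, forces in N, time in s.
With the tool pointing down it reaches from about 0.35 to 0.975 m from the base axis. Payload 4.9 kg.
Tool frame: the origin (TCP) lies at the very end of the fingers, on their centre line; the grasp point (between the pads) lies ctrl.grip_point_offset behind it (ctrl.grip_point_offset is the distance from the TCP to the grasp point, in m); z points along the fingers, y is the line along which they close (so a half turn about z gives the same grasp; the last joint's range is limited). The gripper opens to 85 mm and grips with 20 to 120 N. Pads are 22 mm wide; open, the fingers measure 114 mm over their backs; the gripper's body (76 mm by 85 mm) begins 54 mm behind the grasp point. The pads swing forward as they close: fully open they stand 13 mm farther back than shut.
Start: joints at [1.16, 0.053, 1.613, -0, 1.476, -0.119], TCP at [0.18, 0.599, 0.231] pointing down, gripper open.
Joint ranges: [-3.01, 3.01], [-1.01, 2.22], [0.06, 2.58], [-1.02, 4.17], [0.09, 2.62], [-3.14, 3.14]. Speed limits (rad/s): [2.57, 2.57, 3.14, 3.14, 3.14, 3.14].

### API

Orientations are given as a rotation vector (axis times angle).
In Python, from station import ctrl gives the robot as it stands. The module is installed in compiled form; this text tells all that it offers.
- The arm moves only by the tool drive_tool, never from a script. Its argument "steps" is a list of rows, each an object with "translation": the shift along the tool's x, y, z normalised to -1 to 1, where 1 is 4 cm, a list of three; "angular": the turn, a rotation vector about the tool's x, y, z normalised to -1 to 1, where 1 is 8 degrees, a list of three; "gripper": the opening, from 0 (shut) to 1 (fully open). In form: [{"translation": [dx, dy, dz], "angular": [wx, wy, wz], "gripper": gripper}, ...]. A call has 1 to 8 rows; each row shifts and turns the commanded pose from where the row before left it, along the tool's axes as they then stand; what a row does not reach is not made up. A row lasts 1/8 s, in which the tool goes at most 62.5 mm and 10.7 degrees, less where a joint would pass 70% of its speed; a pose out of reach is approached as far as the arm can. A call with a number of a shift or a turn outside -1 to 1 is refused whole. A call with a gripper value outside its range is refused whole. The fingers move at their own pace and stop on an object; "force" is the grip in N (left out, the last holds). Time passes only in rows, so rows that do not move let the fingers close. It gives the time, the measured TCP pose, the force, the opening and the grip force at its end, in the units of the state.
- ctrl.get_obs(): the state, without advancing time (a new reading comes with each control period).
- ctrl.get_image(name): name is "side" or "top"; returns a dict with "color" (480x640x3 uint8, red, green, blue), "depth" (480x640 float32, m along the optical axis (not along the pixel's ray), 0 where there is no reading), "fx", "fy", "cx", "cy" (pixels), "R" (3x3) and "t" (3): a world point X has camera coordinates R X + t. Camera axes: x right, y down, z forward; pixel columns grow to the right and rows downward; lengths in m; the calibration is good to about 2 mm. A picture is of the moment at which its call begins.
- ctrl.finish_job(): hands the job in; it is judged then, once.
The state is a dict: "t": time; "q": joint angles; "dq": joint speeds; "effort": joint torques, N m; "tool_pos": TCP position; "tool_rot": TCP orientation; "contact_force": force on the tool from outside, world axes, zero at the start; "wrist_torque": the same for the moment, N m; "opening": finger opening in m; "grip_force": force on a finger pad.
Only numpy, scipy, OpenCV 4.12 (cv2) and the standard library are available. Lean on these libraries where they do the work, as an engineer would, in place of code of your own. Each camera call takes 0.05 s, during which the arm holds its last target. There are 200 camera calls.

### The job

A kiln is being packed: one post already stands in the open chamber. Pick out the one other post of the same height, stand it upright on the chamber floor straight across from the first, then set the kiln batt gently on top of the two, level and with a post well under each end, clear of the kiln wall. Leave the first post, the other posts and the pots in the kiln and on the ware board where they are.

Things in the scene. Friction and masses are not known exactly. Their poses are not given: they have to be found in the camera images.
- kiln: the open lower section of an eight-sided sectional kiln, fixed; cream firebrick in a steel jacket, with a grey switch cover on the outside of its +x face. Origin: under its centre at table height, z up. Chamber 230 mm across the inner flats (flats face its x and y axes and the diagonals), walls 50 mm thick, chamber floor 76 mm and rim 190 mm above the table.
- kiln_floor (a point): centre of the kiln's chamber floor (76 mm above the table); axes as the kiln's. Between the kiln and the robot lie a bowl, a loop tool and a pot of brushes (175 mm tall); other equipment, up to 235 mm tall, stands along the back and sides of the table.
- free_spot (a point): the free place for the second post: a point on the chamber floor 62 mm from the chamber's centre towards the kiln's -y, straight across from the post that already stands 62 mm towards +y. Nothing marks it on the floor.
- bricks: pair of cream firebricks side by side, 230 (x) x 228 (y) x 76 mm high, fixed; one kiln batt and two posts are kept on it. Origin: centre of its underside. It stands to the left or to the right of the kiln.
- ware_board: plywood ware board on two bearers, 280 (x) x 190 (y) mm, top 76 mm above the table, fixed; three posts, a vase and a jar stand on it. Origin: centre of its underside. It stands on the other side of the kiln from the bricks.
- post85_a: square kiln post of buff cordierite, 40 x 40 mm and 85 mm tall, standing on end; a dark round hole shows in its top. Origin: centre of its foot, z up its axis, x and y square to its flat sides. May be the one that starts in the kiln, or stands on the bricks or the ware board.
- post85_b: square kiln post of buff cordierite, 40 x 40 mm and 85 mm tall, standing on end; a dark round hole shows in its top. Origin: centre of its foot, z up its axis, x and y square to its flat sides. Stands on the bricks or the ware board.
- post100_a: square kiln post of buff cordierite, 40 x 40 mm and 100 mm tall, standing on end; a dark round hole shows in its top. Origin: centre of its foot, z up its axis, x and y square to its flat sides. May be the one that starts in the kiln, or stands on the bricks or the ware board.
- post100_b: square kiln post of buff cordierite, 40 x 40 mm and 100 mm tall, standing on end; a dark round hole shows in its top. Origin: centre of its foot, z up its axis, x and y square to its flat sides. Stands on the bricks or the ware board.
- post115_a: square kiln post of buff cordierite, 40 x 40 mm and 115 mm tall, standing on end; a dark round hole shows in its top. Origin: centre of its foot, z up its axis, x and y square to its flat sides. May be the one that starts in the kiln, or stands on the bricks or the ware board.
- post115_b: square kiln post of buff cordierite, 40 x 40 mm and 115 mm tall, standing on end; a dark round hole shows in its top. Origin: centre of its foot, z up its axis, x and y square to its flat sides. Stands on the bricks or the ware board.
- batt: the kiln batt (a narrow kiln shelf): pale flat slab 190 (x) x 60 (y) x 15 mm thick, about 0.37 kg, lying on the bricks. Origin: centre of its underside, x along its length, z up.
- tumbler_blue: blue glazed tumbler, rim radius 27 mm, 68 mm tall, standing in the kiln on the +x side. Origin: centre of its foot.
- tumbler_white: white glazed tumbler, rim radius 27 mm, 62 mm tall, standing in the kiln on the -x side. Origin: centre of its foot.
- bud_vase: small green-blue vase, widest radius 30 mm, 90 mm tall, on the ware board. Origin: centre of its foot.
- lidded_jar: terracotta lidded jar, widest radius 31 mm, 78 mm tall, on the ware board. Origin: centre of its foot.
Mind the look-alikes: they are no part of the job. What is shaped like the post100_b but purple is not meant.

How it is judged:
By the outcome, as a careful person would: the job done as asked, in the order asked, and still so for the second after the job is handed in, with the robot touching nothing.
It also fails if it takes over 59 s, if anything falls off the work surface, if the arm or the gripper's body presses on something with over 40 N, if the wrist force passes 120 N, or if a joint passes its speed limit or range.

## Working session

There is one attempt and no reset: what is moved stays moved. The work goes in short steps, Python scripts to look and compute and a tool call to move; the robot and the scene stay as the last step left them, time stands still between calls to the robot, and variables do not carry over. Pictures are saved under pics/ and viewed, at most 10 in all, crops included, and the job is handed in when it is done.

Besides the shell and the picture viewer there is one more tool, called after ">>>" by a JSON object that holds its "api" and its "payload". drive_tool: Moves the arm, as the interface text tells. Its arguments: {"type":"object","properties":{"steps":{"type":"array"},"force":{"type":"number"}},"required":["steps"]}

```bash
mkdir -p pics
cat > h.py <<'E'
import numpy as np, cv2, pickle
from station import ctrl
def grab(tag):
    d={}
    for n in("side","top"):
        i=ctrl.get_image(n); d[n]=i
        cv2.imwrite(f"pics/{tag}_{n}.png",i["color"][:,:,::-1])
    pickle.dump(d,open(tag+".pkl","wb")); return d
def cloud(i):
    v,u=np.mgrid[:480,:640]; z=i["depth"]
    P=np.stack([(u-i["cx"])/i["fx"]*z,(v-i["cy"])/i["fy"]*z,z],-1)
    W=(P-np.array(i["t"]))@np.array(i["R"]); W[z==0]=np.nan; return W
def ray(i,u,v,h):
    R=np.array(i["R"]);c=-R.T@np.array(i["t"]);d=R.T@np.array([(u-i["cx"])/i["fx"],(v-i["cy"])/i["fy"],1])
    return c+d*(h-c[2])/d[2]
E
python3 - <<'E'
from h import *
d=grab("a")
for n,i in d.items(): print(n,i["fx"],-np.array(i["R"]).T@np.array(i["t"]),np.array(i["R"])[2])
print(ctrl.get_obs(),ctrl.grip_point_offset)
E
```

```text
side 477.06675203549014 [0.46476136 0.70906089 0.72926034] [ 0.04456756 -0.76364436 -0.64409706]
top 491.75164765492633 [ 0.4553856  -0.04771658  1.28220168] [ 0.0715257  -0.00127498 -0.99743794]
{'t': 0.1, 'q': array([ 1.15998997e+00,  5.33078730e-02,  1.61417343e+00, -8.86659861e-06,
        1.47603978e+00, -1.18992407e-01]), 'dq': array([-0.00039462, -0.00027505, -0.00603299, -0.00085032,  0.00246479,
        0.00069505]), 'effort': array([ 1.19692227e-04, -3.94906461e+01, -3.71363926e+01, -5.77649757e-05,
        3.96544041e-03,  2.52710851e-05]), 'tool_pos': array([0.17956955, 0.59804057, 0.23016542]), 'tool_rot': array([-4.56681930e-01, -3.10771925e+00,  2.92666494e-03]), 'contact_force': array([ 0.54441418, -0.02035457,  0.90931548]), 'wrist_torque': array([-0.002543  , -0.05236839, -0.03443198]), 'grip_force': 0.0, 'opening': 0.08547676967870711} 0.0187
```

View pics/a_top.png

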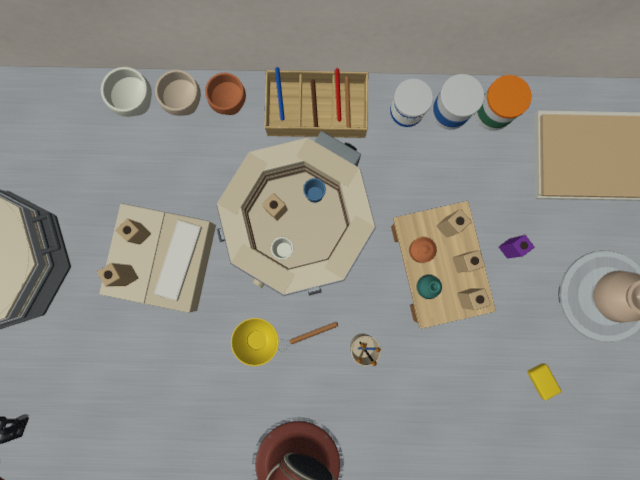

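View pics/a_side.png

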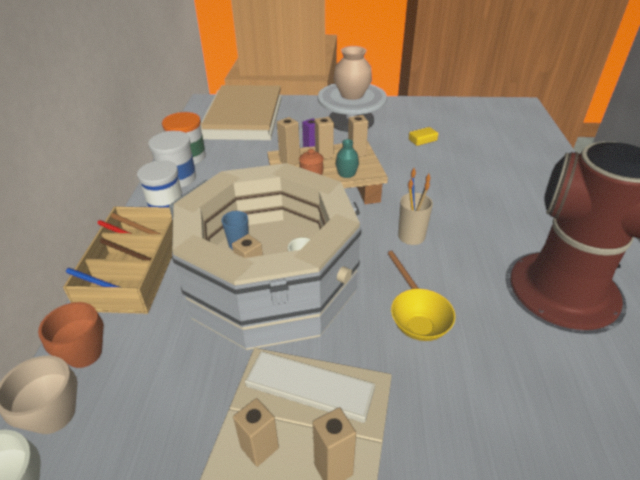

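Top view: the kiln is centred near (296,215) with its switch cover at (338,150). The post already in the kiln is at (273,206), the blue tumbler at (315,190) and the white one at (282,248). 

Candidates for the second post are the bricks posts at (130,230) and (110,273) and the ware board posts at (459,221), (474,261) and (479,299). The purple look-alike at (517,246) is excluded. The batt is at (178,261). 

Next I measure all the top heights.

```bash
cat > m.py <<'E'
from h import *
d=pickle.load(open("a.pkl","rb"));T,S=d["top"],d["side"]
def hole(i,u,v,r=9):
    g=cv2.cvtColor(i["color"],cv2.COLOR_RGB2GRAY)[v-r:v+r+1,u-r:u+r+1]
    m=(g<min(75,g.min()+35)).astype(np.uint8);n,l,s,c=cv2.connectedComponentsWithStats(m)
    k=1+np.argmax(s[1:,4]);return c[k]+[u-r,v-r],s[k,4]
def tri(a,b):
    A=[];B=[]
    for i,p in((T,a),(S,b)):
        R=np.array(i["R"]);c=-R.T@np.array(i["t"]);q=R.T@np.array([(p[0]-i["cx"])/i["fx"],(p[1]-i["cy"])/i["fy"],1]);q/=np.linalg.norm(q)
        M=np.eye(3)-np.outer(q,q);A.append(M);B.append(M@c)
    X=np.linalg.solve(A[0]+A[1],B[0]+B[1]);return X,max(np.linalg.norm(M@X-b) for M,b in zip(A,B))
C=cloud(T);CS=cloud(S)
def med(C,u,v,r=7):
    P=C[v-r:v+r+1,u-r:u+r+1].reshape(-1,3);P=P[~np.isnan(P[:,2])];z=np.percentile(P[:,2],90);return np.median(P[abs(P[:,2]-z)<.006],0)
if __name__=="__main__":
    for n,a,b in[("kiln",(273,205),(247,243)),("brickA",(128,230),(253,415)),("brickB",(108,274),(334,426)),("w1",(460,221),(288,122)),("w2",(475,261),(324,122)),("w3",(480,299),(358,119))]:
        p,s1=hole(T,*a);q,s2=hole(S,*b);X,e=tri(p,q)
        print(n,p.round(1),s1,q.round(1),s2,"tri",X.round(4),"e",round(e,4),"depthT",med(C,*a).round(4),"S",med(CS,*b).round(4))
    for n,uv in dict(batt=(178,261),brick=(140,260),brick2=(195,295),wareb=(445,300),floor=(300,215),rim=(240,250)).items(): print(n,C[uv[1],uv[0]].round(4))
E
python3 m.py
python3 - <<'E'
from m import *
im=T["color"][:,:,::-1]
cr=[cv2.resize(im[y-22:y+23,x-22:x+23],(260,260),interpolation=cv2.INTER_CUBIC) for x,y in((273,206),(130,230),(110,273),(459,221),(474,261),(479,299))]
cv2.imwrite("pics/cand.png",np.vstack([np.hstack(cr[:3]),np.hstack(cr[3:])]))
E
```

```text
kiln [273.3 204.2] 46 [246.  242.4] 29 tri [0.6368 0.0619 0.1614] e 0.0004 depthT [0.6351 0.0625 0.1615] S [0.6351 0.0649 0.1622]
brickA [126.6 229.6] 47 [253.  415.7] 127 tri [0.5718 0.3963 0.1606] e 0.0003 depthT [0.5707 0.3934 0.1611] S [0.5719 0.3964 0.1627]
brickB [107.7 274.3] 49 [333.6 425.9] 153 tri [0.4683 0.4216 0.1904] e 0.0003 depthT [0.4687 0.4205 0.1912] S [0.4681 0.4228 0.1925]
w1 [459.7 220.5] 48 [287. 121.] 5 tri [ 0.6032 -0.3586  0.191 ] e 0.0002 depthT [ 0.6017 -0.3581  0.1919] S [ 0.6017 -0.3508  0.1918]
w2 [474.5 260.4] 49 [323.5 120. ] 4 tri [ 0.5154 -0.396   0.1761] e 0.0003 depthT [ 0.5138 -0.3968  0.1771] S [ 0.5147 -0.3878  0.1766]
w3 [479.8 299. ] 48 [358.5 118.3] 6 tri [ 0.4281 -0.4075  0.176 ] e 0.0007 depthT [ 0.4288 -0.4066  0.1769] S [ 0.4289 -0.3983  0.1767]
batt [0.5046 0.2961 0.0901]
brick [0.5059 0.3934 0.0761]
brick2 [0.4223 0.2616 0.0516]
wareb [ 0.4224 -0.355   0.0766]
floor [0.6247 0.0036 0.0754]
rim [0.5275 0.1302 0.1915]
```

View pics/cand.png

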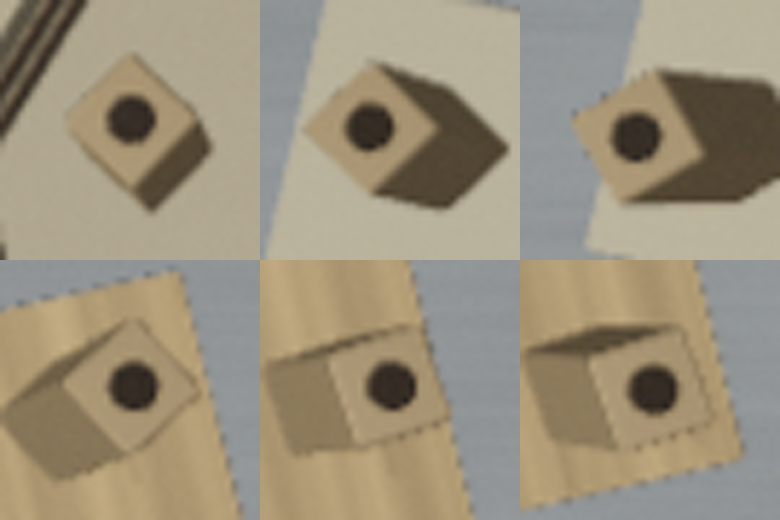

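The kiln post's top is at z = 0.161. Only the bricks post at top px (130,230) / side px (253,415) matches, at 0.161. The others are 0.190 (110,273), 0.191 (459,221), 0.176 (474,261) and 0.176 (479,299), and the crops show the holes were found cleanly. So that post is the one. 

Next I need the poses of the kiln, post and batt.

```bash
cat > p.py <<'E'
from m import *
def rect(P):
    (c,s,a)=cv2.minAreaRect((P[:,:2]*1000).astype(np.float32)); return np.round(c,1),np.round(s,1),round(a,1)
def top(C,img,u,v,r,z,tol=.006):
    m=np.zeros((480,640),np.uint8);m[v-r:v+r,u-r:u+r]=1
    m&=(abs(np.nan_to_num(C[...,2])-z)<tol).astype(np.uint8)
    n,l,s,c=cv2.connectedComponentsWithStats(m);k=1+np.argmax(s[1:,4])
    v_,u_=np.where(l==k);P=np.array([ray(img,a,b,z) for a,b in zip(u_,v_)]);return P
if __name__=="__main__":
    for n,u,v,r,z in[("brickA",128,230,22,.161),("kilnpost",273,206,20,.161),("batt",178,261,50,.091)]:
        P=top(C,T,u,v,r,z,.004); print(n,len(P),rect(P),(P.mean(0)[:2]*1000).round(1))
    m=((abs(np.nan_to_num(C[...,2])-.19)<.005)).astype(np.uint8);m[:,:210]=0;m[:,385:]=0;m[:120]=0;m[310:]=0
    n,l,s,c=cv2.connectedComponentsWithStats(m);k=1+np.argmax(s[1:,4]);M=(l==k).astype(np.uint8)
    cs,hi=cv2.findContours(M,cv2.RETR_CCOMP,cv2.CHAIN_APPROX_NONE)
    for q in sorted(cs,key=cv2.contourArea)[-2:]:
        P=np.array([ray(T,*p[0],.19) for p in q])[:,:2]*1000
        print("ring",rect(P),cv2.minEnclosingCircle(P.astype(np.float32)))
        H=cv2.convexHull(P.astype(np.float32));mm=cv2.moments(H);print(mm["m10"]/mm["m00"],mm["m01"]/mm["m00"])
    print("switch",ray(T,338,150,.1),"blue",ray(T,315,187,.144),"white",ray(T,282,245,.138))
E
python3 p.py
```

```text
brickA 292 (array([571.1, 394.6]), array([39.5, 40.2]), 47.0) [571.5 395.1]
kilnpost 278 (array([636.5,  62. ]), array([41.2, 39.1]), 46.1) [636.8  62.1]
batt 1788 (array([507.9, 298.1]), array([ 61.7, 189.7]), 73.9) [506.7 299.1]
ring (array([610186.8,   8429. ]), array([234906.3, 234888.4]), 60.2) ((609.434326171875, 9.751029968261719), 125.22149658203125)
610.0719374629554 9.404285507934114
ring (array([609991.1,   9848.3]), array([329827.5, 329818. ]), 15.2) ((610.2708129882812, 9.505701065063477), 177.97669982910156)
609.9849848720187 9.842695281573837
switch [ 0.78319939 -0.08687363  0.1       ] blue [ 0.68181982 -0.03301681  0.144     ] white [0.54461061 0.04133944 0.138     ]
```

Poses:

| Item | x (m) | y (m) | Angle |
|---|---|---|---|
| Kiln | 0.610 | 0.0097 | yaw −29.8° |
| Post | 0.5713 | 0.395 | sides at 47° |
| Batt | 0.507 | 0.2985 | long axis about 164° |

The free spot comes out at about (0.580, −0.044).

```bash
cat > w.py <<'E'
import sys,json
from h import *
from scipy.spatial.transform import Rotation as Ro
# args: groups x,y,z,closing_deg,nrows ; mm
o=ctrl.get_obs();p=np.array(o["tool_pos"]);R=Ro.from_rotvec(o["tool_rot"])
print("t",round(o["t"],2),"p",(p*1000).round(1),"close",round(np.degrees(np.arctan2(*R.apply([0,1,0])[[1,0]])),1),"F",np.round(o["contact_force"],1),"open",round(o["opening"],4),"grip",round(o["grip_force"],1),"q6",round(o["q"][5],2))
for a in sys.argv[1:]:
    x,y,z,c,n=map(float,a.split(","));n=int(n);g=np.array([x,y,z])/1000;th=np.radians(c)
    Y=np.array([np.cos(th),np.sin(th),0]);Z=np.array([0,0,-1.]);G=Ro.from_matrix(np.stack([np.cross(Y,Z),Y,Z],1))
    for k in range(n,0,-1):
        t=R.inv().apply((g-p)/k)/.04;w=np.degrees((R.inv()*G).as_rotvec()/k)/8
        t=t.round(2);w=w.round(2);print("T",t.tolist(),"A",w.tolist(), "!!" if max(abs(t).max(),abs(w).max())>1 else "")
        p=p+R.apply(t*.04);R=R*Ro.from_rotvec(np.radians(w*8))
E
python3 w.py 360,400,240,60,8 571.5,395,230,47,6
```

```text
t 0.1 p [179.6 598.  230.2] close 73.3 F [ 0.5 -0.   0.9] open 0.0855 grip 0.0 q6 -0.12
T [-0.72, -0.43, -0.03] A [-0.0, 0.0, 0.21] 
T [-0.73, -0.41, -0.03] A [-0.0, 0.0, 0.21] 
T [-0.74, -0.39, -0.03] A [-0.0, 0.0, 0.21] 
T [-0.75, -0.37, -0.03] A [-0.0, 0.0, 0.21] 
T [-0.76, -0.34, -0.03] A [-0.0, 0.0, 0.21] 
T [-0.78, -0.32, -0.03] A [-0.0, 0.0, 0.2] 
T [-0.78, -0.3, -0.03] A [-0.01, 0.0, 0.21] 
T [-0.79, -0.27, -0.03] A [-0.0, 0.0, 0.2] 
T [-0.77, 0.42, 0.04] A [-0.0, 0.0, 0.27] 
T [-0.76, 0.45, 0.04] A [-0.0, 0.0, 0.27] 
T [-0.74, 0.48, 0.04] A [-0.0, 0.0, 0.27] 
T [-0.72, 0.51, 0.04] A [-0.0, 0.0, 0.27] 
T [-0.7, 0.53, 0.04] A [-0.0, 0.0, 0.27] 
T [-0.69, 0.56, 0.05] A [-0.0, 0.0, 0.28]
```

>>> {"api": "drive_tool", "payload": {"steps": [{"translation":[-0.72,-0.43,-0.03],"angular":[0,0,0.21],"gripper":1},{"translation":[-0.73,-0.41,-0.03],"angular":[0,0,0.21],"gripper":1},{"translation":[-0.74,-0.39,-0.03],"angular":[0,0,0.21],"gripper":1},{"translation":[-0.75,-0.37,-0.03],"angular":[0,0,0.21],"gripper":1},{"translation":[-0.76,-0.34,-0.03],"angular":[0,0,0.21],"gripper":1},{"translation":[-0.78,-0.32,-0.03],"angular":[0,0,0.2],"gripper":1},{"translation":[-0.78,-0.3,-0.03],"angular":[0,0,0.21],"gripper":1},{"translation":[-0.79,-0.27,-0.03],"angular":[0,0,0.2],"gripper":1}], "force": 40}}

```text
t: 1.1
tool_pos: [0.3606, 0.3996, 0.2404]
tool_rot: [-0.814, -3.034, 0.001]
contact_force: [0.3, 0.5, 1.2]
opening: 0.0858
grip_force: 0.0
```

```bash
python3 w.py 571.5,395,210,47,7
```

```text
t 1.1 p [360.6 399.6 240.4] close 60.0 F [0.3 0.5 1.2] open 0.0858 grip 0.0 q6 -0.35
T [-0.66, 0.36, 0.11] A [-0.0, -0.0, 0.23] 
T [-0.65, 0.38, 0.11] A [-0.0, -0.0, 0.23] 
T [-0.64, 0.41, 0.11] A [-0.0, -0.0, 0.23] 
T [-0.62, 0.43, 0.11] A [-0.0, -0.0, 0.23] 
T [-0.61, 0.44, 0.11] A [-0.0, -0.0, 0.23] 
T [-0.59, 0.46, 0.1] A [-0.0, -0.0, 0.23] 
T [-0.58, 0.49, 0.11] A [-0.01, -0.0, 0.24]
```

>>> {"api": "drive_tool", "payload": {"steps": [{"translation":[-0.66,0.36,0.11],"angular":[0,0,0.23],"gripper":1},{"translation":[-0.65,0.38,0.11],"angular":[0,0,0.23],"gripper":1},{"translation":[-0.64,0.41,0.11],"angular":[0,0,0.23],"gripper":1},{"translation":[-0.62,0.43,0.11],"angular":[0,0,0.23],"gripper":1},{"translation":[-0.61,0.44,0.11],"angular":[0,0,0.23],"gripper":1},{"translation":[-0.59,0.46,0.1],"angular":[0,0,0.23],"gripper":1},{"translation":[-0.58,0.49,0.11],"angular":[0,0,0.24],"gripper":1}]}}

```text
t: 1.98
tool_pos: [0.572, 0.396, 0.2096]
tool_rot: [-1.152, -2.922, 0.001]
contact_force: [0.4, 1.3, 0.3]
opening: 0.0856
grip_force: 0.0
```

```bash
python3 w.py 571.5,395.3,124,47,4
```

```text
t 1.98 p [572.  396.  209.6] close 47.0 F [0.4 1.3 0.3] open 0.0856 grip 0.0 q6 -0.32
T [-0.0, -0.0, 0.53] A [-0.0, -0.0, -0.0] 
T [-0.0, -0.01, 0.54] A [-0.0, -0.0, -0.0] 
T [-0.0, -0.0, 0.53] A [-0.0, -0.0, -0.0] 
T [-0.0, -0.01, 0.54] A [-0.01, -0.0, -0.0]
```

>>> {"api": "drive_tool", "payload": {"steps": [{"translation":[0,0,0.53],"angular":[0,0,0],"gripper":1},{"translation":[0,-0.01,0.54],"angular":[0,0,0],"gripper":1},{"translation":[0,0,0.53],"angular":[0,0,0],"gripper":1},{"translation":[0,-0.01,0.54],"angular":[0,0,0],"gripper":1},{"translation":[0,0,0],"angular":[0,0,0],"gripper":0.6},{"translation":[0,0,0],"angular":[0,0,0],"gripper":0.3},{"translation":[0,0,0],"angular":[0,0,0],"gripper":0.3},{"translation":[0,0,0],"angular":[0,0,0],"gripper":0.3}], "force": 40}}

```text
t: 2.98
tool_pos: [0.5716, 0.3961, 0.1266]
tool_rot: [1.15, 2.922, 0.003]
contact_force: [0.6, 0.2, 2.8]
opening: 0.0397
grip_force: 42.0
```

```bash
python3 w.py 571.5,395.3,260,47,4
```

```text
t 2.98 p [571.6 396.1 126.6] close 47.0 F [0.6 0.2 2.8] open 0.0397 grip 42.0 q6 -0.32
T [-0.0, -0.0, -0.83] A [0.0, 0.0, 0.0] 
T [-0.0, -0.0, -0.83] A [0.01, 0.0, 0.0] 
T [-0.01, -0.01, -0.84] A [0.0, 0.0, 0.0] 
T [-0.0, -0.0, -0.83] A [0.01, 0.01, 0.01]
```

>>> {"api": "drive_tool", "payload": {"steps": [{"translation":[0,0,-0.5],"angular":[0,0,0],"gripper":0.3},{"translation":[0,0,-0.9],"angular":[0,0,0],"gripper":0.3},{"translation":[0,0,-0.95],"angular":[0,0,0],"gripper":0.3},{"translation":[0,0,-0.95],"angular":[0,0,0],"gripper":0.3},{"translation":[0,0,-0.3],"angular":[0,0,0],"gripper":0.3}], "force": 50}}

```text
t: 3.6
tool_pos: [0.5719, 0.3962, 0.2736]
tool_rot: [1.149, 2.92, 0.008]
contact_force: [0.0, 0.4, -3.3]
opening: 0.0395
grip_force: 50.9
```

```bash
python3 w.py 580.5,-44,265,-29.8,16
```

```text
t 3.6 p [571.9 396.2 273.6] close 47.0 F [ 0.   0.4 -3.3] open 0.0395 grip 50.9 q6 -0.32
T [-0.48, -0.49, 0.01] A [0.0, -0.0, 0.6] 
T [-0.52, -0.45, 0.01] A [0.0, -0.0, 0.6] 
T [-0.55, -0.41, 0.01] A [0.0, -0.0, 0.6] 
T [-0.59, -0.36, 0.01] A [0.0, -0.0, 0.6] 
T [-0.61, -0.31, 0.01] A [0.0, -0.0, 0.6] 
T [-0.64, -0.26, 0.01] A [0.0, -0.0, 0.6] 
T [-0.66, -0.2, 0.01] A [0.0, -0.0, 0.6] 
T [-0.67, -0.15, 0.01] A [0.0, -0.0, 0.6] 
T [-0.68, -0.09, 0.01] A [0.0, -0.0, 0.6] 
T [-0.69, -0.03, 0.01] A [0.0, -0.0, 0.6] 
T [-0.69, 0.02, 0.01] A [0.01, -0.01, 0.6] 
T [-0.68, 0.08, 0.02] A [0.0, -0.0, 0.6] 
T [-0.67, 0.14, 0.01] A [0.01, -0.01, 0.6] 
T [-0.66, 0.2, 0.02] A [0.0, -0.0, 0.6] 
T [-0.64, 0.25, 0.01] A [0.01, -0.01, 0.6] 
T [-0.62, 0.3, 0.02] A [0.0, -0.0, 0.6]
```

>>> {"api": "drive_tool", "payload": {"steps": [{"translation":[-0.48,-0.49,0.01],"angular":[0,0,0.6],"gripper":0.3},{"translation":[-0.52,-0.45,0.01],"angular":[0,0,0.6],"gripper":0.3},{"translation":[-0.55,-0.41,0.01],"angular":[0,0,0.6],"gripper":0.3},{"translation":[-0.59,-0.36,0.01],"angular":[0,0,0.6],"gripper":0.3},{"translation":[-0.61,-0.31,0.01],"angular":[0,0,0.6],"gripper":0.3},{"translation":[-0.64,-0.26,0.01],"angular":[0,0,0.6],"gripper":0.3},{"translation":[-0.66,-0.2,0.01],"angular":[0,0,0.6],"gripper":0.3},{"translation":[-0.67,-0.15,0.01],"angular":[0,0,0.6],"gripper":0.3}]}}

```text
t: 4.6
tool_pos: [0.5742, 0.1746, 0.2642]
tool_rot: [-2.05, -2.379, 0.003]
contact_force: [0.3, 0.5, -3.3]
opening: 0.0393
grip_force: 50.8
```

>>> {"api": "drive_tool", "payload": {"steps": [{"translation":[-0.68,-0.09,0.01],"angular":[0,0,0.6],"gripper":0.3},{"translation":[-0.69,-0.03,0.01],"angular":[0,0,0.6],"gripper":0.3},{"translation":[-0.69,0.02,0.01],"angular":[0,0,0.6],"gripper":0.3},{"translation":[-0.68,0.08,0.02],"angular":[0,0,0.6],"gripper":0.3},{"translation":[-0.67,0.14,0.01],"angular":[0,0,0.6],"gripper":0.3},{"translation":[-0.66,0.2,0.02],"angular":[0,0,0.6],"gripper":0.3},{"translation":[-0.64,0.25,0.01],"angular":[0,0,0.6],"gripper":0.3},{"translation":[-0.62,0.3,0.02],"angular":[0,0,0.6],"gripper":0.3}]}}

```text
t: 5.6
tool_pos: [0.5785, -0.0451, 0.2599]
tool_rot: [-2.718, -1.572, 0.003]
contact_force: [0.2, 0.3, -3.1]
opening: 0.0392
grip_force: 50.8
```

```bash
python3 w.py 580.5,-44,265,-29.8,1 580.5,-44,131,-29.8,5; python3 -c "
from h import *
grab('b')"
```

```text
t 5.6 p [578.5 -45.1 259.9] close -29.9 F [ 0.2  0.3 -3.1] open 0.0392 grip 50.8 q6 0.32
T [0.05, 0.03, -0.13] A [-0.02, 0.01, -0.01] 
T [-0.0, -0.0, 0.67] A [0.0, -0.0, -0.0] 
T [-0.0, -0.0, 0.67] A [0.0, -0.0, -0.0] 
T [-0.0, -0.0, 0.67] A [0.0, -0.0, -0.0] 
T [-0.0, -0.0, 0.67] A [0.0, -0.0, -0.0] 
T [-0.0, -0.0, 0.67] A [0.0, -0.0, -0.0]
```

View pics/b_side.png

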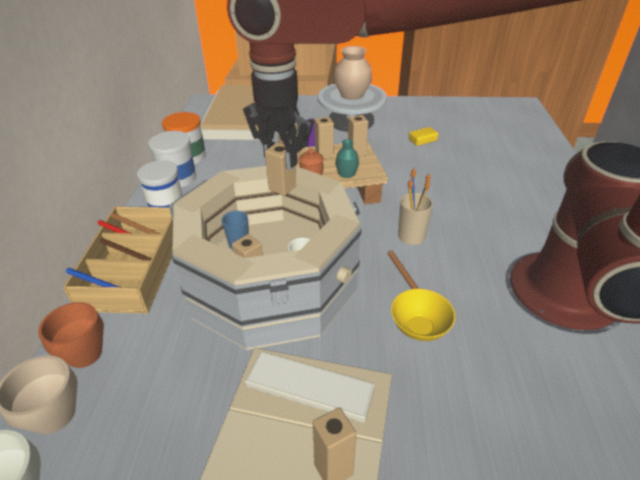

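The post is held upright at (280,170) above the far side of the chamber, clear of the rim. Next I lower it.

>>> {"api": "drive_tool", "payload": {"steps": [{"translation":[0.05,0.03,0],"angular":[-0.02,0.01,-0.01],"gripper":0.3},{"translation":[0,0,0.6],"angular":[0,0,0],"gripper":0.3},{"translation":[0,0,0.6],"angular":[0,0,0],"gripper":0.3},{"translation":[0,0,0.6],"angular":[0,0,0],"gripper":0.3},{"translation":[0,0,0.6],"angular":[0,0,0],"gripper":0.3},{"translation":[0,0,0.5],"angular":[0,0,0],"gripper":0.3},{"translation":[0,0,0.2],"angular":[0,0,0],"gripper":0.3}]}}

```text
t: 6.58
tool_pos: [0.5808, -0.0424, 0.1354]
tool_rot: [-2.715, -1.58, -0.001]
contact_force: [0.1, 0.3, -2.8]
opening: 0.0393
grip_force: 50.9
```

```bash
python3 w.py 580.5,-44,128,-29.8,2
```

```text
t 6.58 p [580.8 -42.4 135.4] close -29.6 F [ 0.1  0.3 -2.8] open 0.0393 grip 50.9 q6 0.32
T [-0.02, 0.01, 0.09] A [0.0, -0.0, 0.01] 
T [-0.02, 0.0, 0.1] A [0.0, -0.0, 0.01]
```

>>> {"api": "drive_tool", "payload": {"steps": [{"translation":[-0.02,0.01,0.08],"angular":[0,0,0.01],"gripper":0.3},{"translation":[-0.02,0,0.06],"angular":[0,0,0.01],"gripper":0.3},{"translation":[0,0,0.04],"angular":[0,0,0],"gripper":0.3},{"translation":[0,0,0],"angular":[0,0,0],"gripper":0.3}]}}

```text
t: 7.08
tool_pos: [0.5815, -0.0449, 0.1305]
tool_rot: [2.717, 1.573, 0.005]
contact_force: [0.1, 0.2, -2.2]
opening: 0.0398
grip_force: 50.9
```

```bash
python3 w.py 580.5,-44,126.6,-29.8,1
```

```text
t 7.08 p [581.5 -44.9 130.5] close -29.8 F [ 0.1  0.2 -2.2] open 0.0398 grip 50.9 q6 0.32
T [0.01, -0.03, 0.1] A [0.02, -0.01, -0.01]
```

>>> {"api": "drive_tool", "payload": {"steps": [{"translation":[0,-0.02,0.05],"angular":[0.01,0,0],"gripper":0.3},{"translation":[0,0,0.03],"angular":[0,0,0],"gripper":0.3},{"translation":[0,0,0],"angular":[0,0,0],"gripper":0.3}]}}

```text
t: 7.45
tool_pos: [0.5805, -0.0444, 0.1268]
tool_rot: [2.718, 1.574, 0.003]
contact_force: [-0.6, 0.8, -2.7]
opening: 0.0395
grip_force: 51.0
```

>>> {"api": "drive_tool", "payload": {"steps": [{"translation":[0,0,0.03],"angular":[0,0,0],"gripper":0.3},{"translation":[0,0,0],"angular":[0,0,0],"gripper":0.3}]}}

```text
t: 7.7
tool_pos: [0.5807, -0.0444, 0.1266]
tool_rot: [2.718, 1.574, 0.003]
contact_force: [-2.4, 1.1, 3.7]
opening: 0.0395
grip_force: 51.6
```

>>> {"api": "drive_tool", "payload": {"steps": [{"translation":[0,0,0],"angular":[0,0,0],"gripper":0.55},{"translation":[0,0,0],"angular":[0,0,0],"gripper":0.9},{"translation":[0,0,0],"angular":[0,0,0],"gripper":0.9},{"translation":[0,0,-0.3],"angular":[0,0,0],"gripper":0.9},{"translation":[0,0,-0.7],"angular":[0,0,0],"gripper":0.9},{"translation":[0,0,-0.9],"angular":[0,0,0],"gripper":0.9},{"translation":[0,0,-0.9],"angular":[0,0,0],"gripper":0.9}]}}

```text
t: 8.57
tool_pos: [0.5805, -0.0445, 0.2397]
tool_rot: [2.717, 1.574, 0.004]
contact_force: [0.2, -0.2, 0.7]
opening: 0.077
grip_force: 0.0
```

```bash
python3 w.py 507.5,298.5,230,73.9,15 507.5,298.5,120,73.9,5
```

```text
t 8.57 p [580.5 -44.5 239.7] close -29.8 F [ 0.2 -0.2  0.7] open 0.077 grip 0.0 q6 0.32
T [0.44, -0.39, 0.02] A [0.0, 0.0, -0.86] 
T [0.48, -0.34, 0.02] A [0.0, 0.0, -0.86] 
T [0.52, -0.27, 0.02] A [0.0, 0.0, -0.87] 
T [0.54, -0.21, 0.02] A [0.0, 0.0, -0.86] 
T [0.57, -0.14, 0.01] A [0.0, 0.0, -0.87] 
T [0.58, -0.08, 0.02] A [0.0, 0.0, -0.86] 
T [0.58, -0.0, 0.01] A [0.0, 0.0, -0.87] 
T [0.58, 0.07, 0.02] A [0.0, 0.0, -0.86] 
T [0.57, 0.13, 0.01] A [0.0, 0.0, -0.87] 
T [0.55, 0.2, 0.02] A [0.0, 0.0, -0.86] 
T [0.52, 0.27, 0.01] A [0.0, 0.0, -0.87] 
T [0.48, 0.33, 0.02] A [0.0, 0.0, -0.86] 
T [0.44, 0.38, 0.01] A [0.0, 0.01, -0.87] 
T [0.39, 0.43, 0.02] A [0.01, 0.0, -0.86] 
T [0.34, 0.48, 0.01] A [0.0, 0.01, -0.87] 
T [-0.0, 0.0, 0.55] A [0.0, -0.0, 0.0] 
T [-0.0, 0.0, 0.55] A [0.0, -0.0, 0.0] 
T [-0.0, 0.0, 0.55] A [0.0, -0.0, 0.0] 
T [-0.0, 0.0, 0.55] A [0.0, -0.0, 0.0] 
T [-0.0, 0.0, 0.55] A [0.0, -0.0, 0.0]
```

>>> {"api": "drive_tool", "payload": {"steps": [{"translation":[0.44,-0.39,0.02],"angular":[0,0,-0.86],"gripper":1},{"translation":[0.48,-0.34,0.02],"angular":[0,0,-0.86],"gripper":1},{"translation":[0.52,-0.27,0.02],"angular":[0,0,-0.87],"gripper":1},{"translation":[0.54,-0.21,0.02],"angular":[0,0,-0.86],"gripper":1},{"translation":[0.57,-0.14,0.01],"angular":[0,0,-0.87],"gripper":1},{"translation":[0.58,-0.08,0.02],"angular":[0,0,-0.86],"gripper":1},{"translation":[0.58,0,0.01],"angular":[0,0,-0.87],"gripper":1},{"translation":[0.58,0.07,0.02],"angular":[0,0,-0.86],"gripper":1}]}}

```text
t: 9.57
tool_pos: [0.542, 0.1394, 0.2333]
tool_rot: [1.671, 2.657, 0.004]
contact_force: [-0.2, 0.9, -0.2]
opening: 0.0855
grip_force: 0.0
```

>>> {"api": "drive_tool", "payload": {"steps": [{"translation":[0.57,0.13,0.01],"angular":[0,0,-0.87],"gripper":1},{"translation":[0.55,0.2,0.02],"angular":[0,0,-0.86],"gripper":1},{"translation":[0.52,0.27,0.01],"angular":[0,0,-0.87],"gripper":1},{"translation":[0.48,0.33,0.02],"angular":[0,0,-0.86],"gripper":1},{"translation":[0.44,0.38,0.01],"angular":[0,0,-0.87],"gripper":1},{"translation":[0.39,0.43,0.02],"angular":[0,0,-0.86],"gripper":1},{"translation":[0.34,0.48,0.01],"angular":[0,0,-0.87],"gripper":1}]}}

```text
t: 10.45
tool_pos: [0.5073, 0.2993, 0.2292]
tool_rot: [0.433, 3.109, 0.002]
contact_force: [-0.7, 0.4, -0.4]
opening: 0.0854
grip_force: 0.0
```

```bash
python3 w.py 507.5,298.5,220,73.9,1 507.5,298.5,100,73.9,5
python3 - <<'E'
import m,h
from h import *
d=grab("c");m.T,m.S=d["top"],d["side"];
from p import *
import p
Cn=cloud(d["top"])
# new post & old post in kiln: top centroids and holes
for n,z in(("tops",.161),):
    mk=(abs(np.nan_to_num(Cn[...,2])-z)<.004).astype(np.uint8);mk[:,:225]=0;mk[:,370:]=0;mk[:150]=0;mk[290:]=0
    k,l,s,c=cv2.connectedComponentsWithStats(mk)
    for j in range(1,k):
        if s[j,4]>120:
            v,u=np.where(l==j);P=np.array([ray(d["top"],a,b,z) for a,b in zip(u,v)]);print(c[j].round(1),s[j,4],rect(P),(P.mean(0)*1000).round(1),np.nanmedian(Cn[l==j][:,2]))
E
```

```text
t 10.45 p [507.3 299.3 229.2] close 74.2 F [-0.7  0.4 -0.4] open 0.0854 grip 0.0 q6 -0.89
T [-0.01, -0.02, 0.23] A [0.01, 0.02, 0.03] 
T [0.0, 0.0, 0.6] A [0.0, -0.0, 0.0] 
T [0.0, 0.0, 0.6] A [0.0, -0.0, 0.0] 
T [0.0, 0.0, 0.6] A [0.0, -0.0, 0.0] 
T [0.0, 0.0, 0.6] A [0.0, -0.0, 0.0] 
T [0.0, 0.0, 0.6] A [0.0, -0.0, 0.0] 
[273.2 204.1] 278 (array([636.5,  62. ]), array([41.2, 39.1]), 46.1) [636.8  62.1 161. ] 0.16088527720979823
```

View pics/c_top.png

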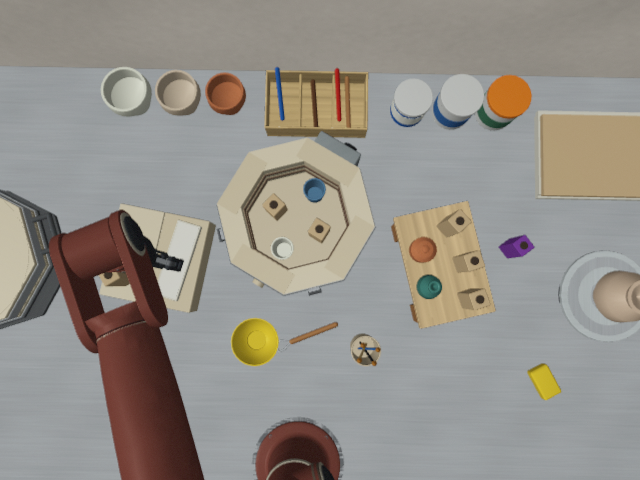

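The new post now stands in the chamber at about (319,229), opposite the first at (273,204). I check its height and pose before going for the batt.

Run:
```python
from p import *
d=pickle.load(open("c.pkl","rb"));T=d["top"];S=d["side"];Cn=cloud(T)
z=Cn[222:238,310:330,2];print(np.percentile(z[~np.isnan(z)],[10,50,75,90,97]).round(4))
for u,v in((319,229),(273,205)):
    pt,s=hole(T,u,v);P=top(Cn,T,u,v,16,.161,.008);pl=P.mean(0)*1000
    print(pt,s,(ray(T,*pt,.161)*1000).round(1),len(P),rect(P),pl.round(1))
    Q=Cn[v-14:v+14,u-14:u+14].reshape(-1,3);Q=Q[abs(Q[:,2]-.161)<.008];A=np.c_[Q[:,:2],np.ones(len(Q))];print("tilt",np.linalg.lstsq(A,Q[:,2],rcond=None)[0][:2].round(3),len(Q))
```

```text
[0.0811 0.1606 0.1623 0.1636 0.1647]
[319.         228.75609756] 41 [581.8 -44.3 161. ] 302 (array([582.3, -43.6]), array([40.2, 39.9]), 60.0) [582.3 -43.6 161. ]
tilt [ 0.004 -0.004] 302
[273.2826087 204.2173913] 46 [636.5  61.9 161. ] 303 (array([636.5,  62. ]), array([41.2, 39.1]), 46.1) [636.3  61.9 161. ]
tilt [0.013 0.02 ] 303
```

The new post is upright at (582,−44), with its top at 0.161 and square to the kiln. Before descending on the batt I check the arm's clearance over the neighbouring tall post.

Run:
```python
from p import *
d=pickle.load(open("c.pkl","rb"))
for n in("side","top"):
    W=cloud(d[n]).reshape(-1,3);W=W[~np.isnan(W[:,2])]
    q=W[(W[:,2]>.22)&(W[:,0]<.62)&(W[:,0]>.3)&(W[:,1]>.2)&(W[:,1]<.55)]
    for y in np.arange(.2,.55,.03):
        s=q[(q[:,1]>=y)&(q[:,1]<y+.03)&(abs(q[:,0]-.468)<.06)]
        if len(s):print(n,round(y,2),len(s),s[:,2].min().round(3),s[:,2].max().round(3))
```

```text
side 0.2 1551 0.515 0.561
side 0.23 3025 0.243 0.562
side 0.26 616 0.244 0.56
side 0.29 2080 0.315 0.559
side 0.32 10683 0.245 0.558
side 0.35 5691 0.249 0.553
top 0.2 1339 0.292 0.563
top 0.23 1388 0.288 0.563
top 0.26 1132 0.302 0.56
top 0.29 1843 0.401 0.561
top 0.32 1275 0.471 0.559
top 0.35 147 0.512 0.552
```

View pics/c_side.png

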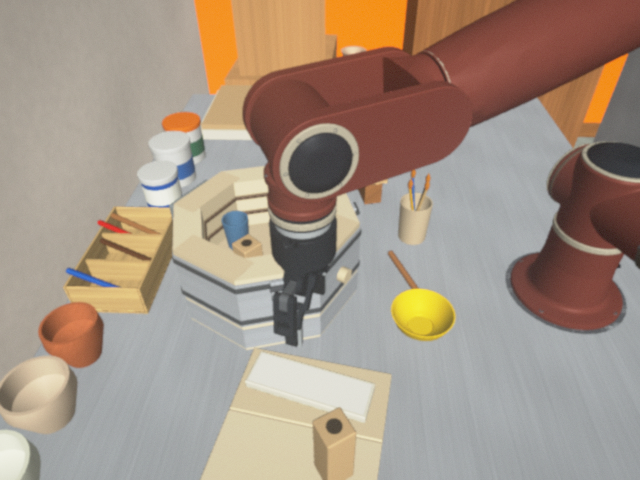

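The tool stands over the batt (side px ~(300,330)), and the arm stays clear of the tall post at (334,430).

>>> {"api": "drive_tool", "payload": {"steps": [{"translation":[-0.01,-0.01,0.5],"angular":[0,0,0.03],"gripper":1},{"translation":[0,0,0.8],"angular":[0,0,0],"gripper":1},{"translation":[0,0,0.8],"angular":[0,0,0],"gripper":1},{"translation":[0,0,0.7],"angular":[0,0,0],"gripper":1},{"translation":[0,0,0.5],"angular":[0,0,0],"gripper":1},{"translation":[0,0,0.3],"angular":[0,0,0],"gripper":1},{"translation":[0,0,0],"angular":[0,0,0],"gripper":1}]}}

```text
t: 11.42
tool_pos: [0.5075, 0.2976, 0.0832]
tool_rot: [0.447, 3.109, -0.0]
contact_force: [0.4, 0.5, -0.1]
opening: 0.0858
grip_force: 0.0
```

```bash
python3 w.py 507.3,298.5,73,73.9,2
```

```text
t 11.43 p [507.5 297.6  83.2] close 73.6 F [ 0.4  0.5 -0.1] open 0.0858 grip 0.0 q6 -0.88
T [0.01, 0.01, 0.13] A [-0.0, 0.0, -0.02] 
T [0.0, 0.01, 0.13] A [-0.0, 0.0, -0.01]
```

>>> {"api": "drive_tool", "payload": {"steps": [{"translation":[0.01,0.01,0.13],"angular":[0,0,-0.02],"gripper":1},{"translation":[0,0.01,0.12],"angular":[0,0,-0.01],"gripper":1},{"translation":[0,0,0],"angular":[0,0,0],"gripper":0.8},{"translation":[0,0,0],"angular":[0,0,0],"gripper":0.75},{"translation":[0,0,0],"angular":[0,0,0],"gripper":0.75}], "force": 30}}

```text
t: 12.05
tool_pos: [0.5079, 0.299, 0.0744]
tool_rot: [0.439, 3.109, 0.002]
contact_force: [0.2, -0.3, 0.3]
opening: 0.0643
grip_force: 0.0
```

>>> {"api": "drive_tool", "payload": {"steps": [{"translation":[0,0,0.06],"angular":[0,0,0],"gripper":0.75},{"translation":[0,0,0],"angular":[0,0,0],"gripper":0.75}]}}

```text
t: 12.3
tool_pos: [0.5075, 0.2988, 0.0714]
tool_rot: [0.439, 3.109, 0.001]
contact_force: [-0.3, 0.4, 0.2]
opening: 0.064
grip_force: 0.0
```

>>> {"api": "drive_tool", "payload": {"steps": [{"translation":[0,0,0],"angular":[0,0,0],"gripper":0.6},{"translation":[0,0,0],"angular":[0,0,0],"gripper":0.5},{"translation":[0,0,0],"angular":[0,0,0],"gripper":0.5}], "force": 50}}

```text
t: 12.68
tool_pos: [0.508, 0.2991, 0.0721]
tool_rot: [0.439, 3.108, 0.002]
contact_force: [-0.1, 1.2, 1.9]
opening: 0.0588
grip_force: 57.8
```

>>> {"api": "drive_tool", "payload": {"steps": [{"translation":[0,0,-0.2],"angular":[0,0,0],"gripper":0.5},{"translation":[0,0,-0.4],"angular":[0,0,0],"gripper":0.5},{"translation":[0,0,-0.6],"angular":[0,0,0],"gripper":0.5},{"translation":[0,0,-0.8],"angular":[0,0,0],"gripper":0.5},{"translation":[0,0,-0.8],"angular":[0,0,0],"gripper":0.5},{"translation":[0,0,-0.7],"angular":[0,0,0],"gripper":0.5},{"translation":[0,0,-0.5],"angular":[0,0,0],"gripper":0.5},{"translation":[0,0,-0.2],"angular":[0,0,0],"gripper":0.5}], "force": 65}}

```text
t: 13.68
tool_pos: [0.5078, 0.299, 0.2414]
tool_rot: [0.439, 3.107, 0.003]
contact_force: [-0.2, -0.3, -2.3]
opening: 0.058
grip_force: 71.9
```

```bash
python3 w.py 608.5,9,240,-29,22
```

```text
t 13.68 p [507.8 299.  241.4] close 73.9 F [-0.2 -0.3 -2.3] open 0.058 grip 71.9 q6 -0.88
T [-0.2, -0.28, 0.0] A [0.0, 0.0, 0.58] 
T [-0.22, -0.27, 0.0] A [0.0, 0.0, 0.59] 
T [-0.25, -0.25, 0.0] A [0.0, -0.0, 0.58] 
T [-0.26, -0.23, 0.0] A [0.0, -0.0, 0.59] 
T [-0.28, -0.21, 0.0] A [0.0, -0.0, 0.58] 
T [-0.3, -0.18, 0.0] A [0.0, -0.0, 0.59] 
T [-0.31, -0.16, 0.0] A [0.0, -0.0, 0.58] 
T [-0.32, -0.13, 0.0] A [0.0, -0.0, 0.59] 
T [-0.33, -0.1, 0.0] A [0.0, -0.0, 0.58] 
T [-0.34, -0.08, 0.0] A [0.0, -0.0, 0.59] 
T [-0.35, -0.05, 0.0] A [0.0, -0.0, 0.58] 
T [-0.35, -0.02, 0.0] A [0.0, -0.0, 0.59] 
T [-0.35, 0.01, 0.0] A [0.0, -0.0, 0.58] 
T [-0.35, 0.04, 0.0] A [0.0, -0.0, 0.59] 
T [-0.34, 0.07, 0.0] A [0.0, -0.0, 0.58] 
T [-0.34, 0.09, 0.0] A [0.0, -0.0, 0.59] 
T [-0.33, 0.12, 0.01] A [0.0, -0.0, 0.58] 
T [-0.31, 0.15, 0.0] A [0.0, -0.0, 0.59] 
T [-0.3, 0.17, 0.01] A [0.01, -0.0, 0.58] 
T [-0.29, 0.2, 0.0] A [0.0, -0.01, 0.59] 
T [-0.27, 0.22, 0.01] A [0.01, -0.0, 0.58] 
T [-0.26, 0.23, 0.0] A [0.0, -0.01, 0.59]
```

>>> {"api": "drive_tool", "payload": {"steps": [{"translation":[-0.2,-0.28,0],"angular":[0,0,0.58],"gripper":0.5},{"translation":[-0.22,-0.27,0],"angular":[0,0,0.59],"gripper":0.5},{"translation":[-0.25,-0.25,0],"angular":[0,0,0.58],"gripper":0.5},{"translation":[-0.26,-0.23,0],"angular":[0,0,0.59],"gripper":0.5},{"translation":[-0.28,-0.21,0],"angular":[0,0,0.58],"gripper":0.5},{"translation":[-0.3,-0.18,0],"angular":[0,0,0.59],"gripper":0.5},{"translation":[-0.31,-0.16,0],"angular":[0,0,0.58],"gripper":0.5},{"translation":[-0.32,-0.13,0],"angular":[0,0,0.59],"gripper":0.5}]}}

```text
t: 14.68
tool_pos: [0.543, 0.1927, 0.2383]
tool_rot: [-1.418, -2.803, 0.001]
contact_force: [0.2, -0.2, -3.7]
opening: 0.0581
grip_force: 71.8
```

>>> {"api": "drive_tool", "payload": {"steps": [{"translation":[-0.33,-0.1,0],"angular":[0,0,0.58],"gripper":0.5},{"translation":[-0.34,-0.08,0],"angular":[0,0,0.59],"gripper":0.5},{"translation":[-0.35,-0.05,0],"angular":[0,0,0.58],"gripper":0.5},{"translation":[-0.35,-0.02,0],"angular":[0,0,0.59],"gripper":0.5},{"translation":[-0.35,0.01,0],"angular":[0,0,0.58],"gripper":0.5},{"translation":[-0.35,0.04,0],"angular":[0,0,0.59],"gripper":0.5},{"translation":[-0.34,0.07,0],"angular":[0,0,0.58],"gripper":0.5},{"translation":[-0.34,0.09,0],"angular":[0,0,0.59],"gripper":0.5}]}}

```text
t: 15.68
tool_pos: [0.5799, 0.0872, 0.2382]
tool_rot: [-2.242, -2.199, 0.001]
contact_force: [0.5, -0.0, -4.5]
opening: 0.0581
grip_force: 71.8
```

>>> {"api": "drive_tool", "payload": {"steps": [{"translation":[-0.33,0.12,0.01],"angular":[0,0,0.58],"gripper":0.5},{"translation":[-0.31,0.15,0],"angular":[0,0,0.59],"gripper":0.5},{"translation":[-0.3,0.17,0.01],"angular":[0,0,0.58],"gripper":0.5},{"translation":[-0.29,0.2,0],"angular":[0,0,0.59],"gripper":0.5},{"translation":[-0.27,0.22,0.01],"angular":[0,0,0.58],"gripper":0.5},{"translation":[-0.26,0.23,0],"angular":[0,0,0.59],"gripper":0.5},{"translation":[0,0,0],"angular":[0,0,0],"gripper":0.5}]}}

```text
t: 16.55
tool_pos: [0.6074, 0.0082, 0.2372]
tool_rot: [-2.707, -1.593, 0.0]
contact_force: [0.6, 0.4, -3.4]
opening: 0.0586
grip_force: 71.8
```

```bash
python3 w.py 608.5,9,240,-29,1 608.5,9,166,-29,5
python3 - <<'E'
from p import *
d=grab("e")
for n in("side","top"):
    W=cloud(d[n]);h=cv2.cvtColor(d[n]["color"],cv2.COLOR_RGB2HSV)
    mk=(h[...,1]<45)&(h[...,2]>150)&(W[...,2]>.235)&(W[...,2]<.28)&(abs(W[...,0]-.608)<.12)&(abs(W[...,1]-.009)<.12)
    P=W[mk];print(n,len(P));
    if len(P)>50:
        z=np.median(P[:,2]);P=P[abs(P[:,2]-z)<.012];A=np.c_[P[:,:2],np.ones(len(P))];print(z,rect(P*1),(P.mean(0)*1000).round(1),np.linalg.lstsq(A,P[:,2],rcond=None)[0].round(3))
E
```

```text
t 16.55 p [607.4   8.2 237.2] close -29.1 F [ 0.6  0.4 -3.4] open 0.0586 grip 71.8 q6 0.4
T [0.03, 0.01, -0.07] A [-0.01, -0.0, -0.01] 
T [0.0, 0.0, 0.37] A [0.0, -0.0, 0.0] 
T [0.0, 0.0, 0.37] A [0.0, -0.0, 0.0] 
T [0.0, 0.0, 0.37] A [0.0, -0.0, 0.0] 
T [0.0, 0.0, 0.37] A [0.0, -0.0, 0.0] 
T [0.0, 0.0, 0.37] A [0.0, -0.0, 0.0] 
side 1909
0.2571376215598595 (array([612.8,  10.8]), array([188.4,  76.3]), 64.2) [621.   41.6 255.9] [ 0.059 -0.037  0.221]
top 696
0.2565114295531089 (array([599.9,  -6.9]), array([152.6,  60.3]), 60.9) [577.4 -40.2 256.4] [ 0.007 -0.008  0.252]
```

View pics/e_side.png

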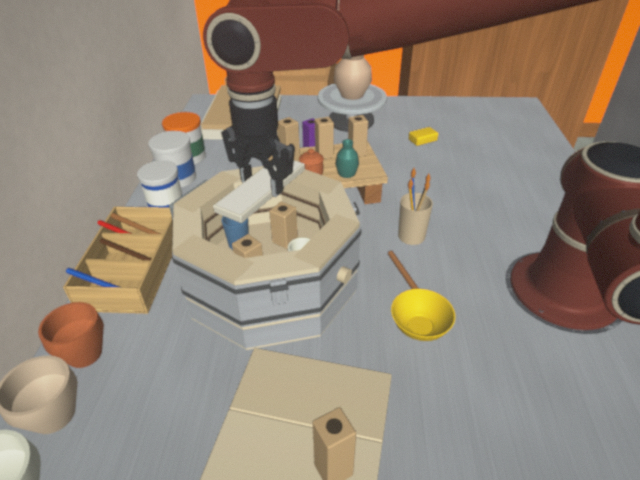

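The batt is held level at (262,190), along the line of the two posts. Its far end measures where I expected. Next I lower it gently.

>>> {"api": "drive_tool", "payload": {"steps": [{"translation":[0.03,0.01,0.2],"angular":[-0.01,0,-0.01],"gripper":0.5},{"translation":[0,0,0.4],"angular":[0,0,0],"gripper":0.5},{"translation":[0,0,0.4],"angular":[0,0,0],"gripper":0.5},{"translation":[0,0,0.4],"angular":[0,0,0],"gripper":0.5},{"translation":[0,0,0.25],"angular":[0,0,0],"gripper":0.5},{"translation":[0,0,0.1],"angular":[0,0,0],"gripper":0.5},{"translation":[0,0,0],"angular":[0,0,0],"gripper":0.5},{"translation":[0,0,0],"angular":[0,0,0],"gripper":0.5}]}}

```text
t: 17.65
tool_pos: [0.6096, 0.0095, 0.1695]
tool_rot: [2.704, 1.594, 0.006]
contact_force: [-0.4, 0.2, -3.3]
opening: 0.0583
grip_force: 71.8
```

```bash
python3 w.py 608.5,9,160,-29,3
```

```text
t 17.65 p [609.6   9.5 169.5] close -29.0 F [-0.4  0.2 -3.3] open 0.0583 grip 71.8 q6 0.4
T [-0.01, -0.01, 0.08] A [0.01, -0.0, 0.0] 
T [-0.01, -0.0, 0.08] A [0.01, -0.01, 0.0] 
T [-0.01, -0.01, 0.08] A [0.01, -0.0, 0.0]
```

>>> {"api": "drive_tool", "payload": {"steps": [{"translation":[-0.01,-0.01,0.08],"angular":[0.01,0,0],"gripper":0.5},{"translation":[-0.01,0,0.08],"angular":[0.01,-0.01,0],"gripper":0.5},{"translation":[-0.01,-0.01,0.06],"angular":[0.01,0,0],"gripper":0.5},{"translation":[0,0,0],"angular":[0,0,0],"gripper":0.5}]}}

```text
t: 18.15
tool_pos: [0.6075, 0.009, 0.1593]
tool_rot: [-2.705, -1.595, 0.002]
contact_force: [0.5, -0.3, -3.4]
opening: 0.058
grip_force: 71.8
```

>>> {"api": "drive_tool", "payload": {"steps": [{"translation":[0,0,0.04],"angular":[0,0,0],"gripper":0.5},{"translation":[0,0,0],"angular":[0,0,0],"gripper":0.5}]}}

```text
t: 18.4
tool_pos: [0.6077, 0.009, 0.158]
tool_rot: [-2.705, -1.595, 0.001]
contact_force: [-0.6, 0.5, -4.0]
opening: 0.0583
grip_force: 71.8
```

>>> {"api": "drive_tool", "payload": {"steps": [{"translation":[0,0,0.03],"angular":[0,0,0],"gripper":0.5},{"translation":[0,0,0],"angular":[0,0,0],"gripper":0.5}]}}

```text
t: 18.65
tool_pos: [0.608, 0.0089, 0.1573]
tool_rot: [-2.706, -1.595, 0.001]
contact_force: [-0.3, -0.2, -2.7]
opening: 0.0585
grip_force: 71.9
```

>>> {"api": "drive_tool", "payload": {"steps": [{"translation":[0,0,0.02],"angular":[0,0,0],"gripper":0.5},{"translation":[0,0,0],"angular":[0,0,0],"gripper":0.5}]}}

```text
t: 18.9
tool_pos: [0.6081, 0.0088, 0.1572]
tool_rot: [-2.706, -1.595, -0.0]
contact_force: [-2.4, -0.4, 2.7]
opening: 0.0581
grip_force: 72.5
```

>>> {"api": "drive_tool", "payload": {"steps": [{"translation":[0,0,0.01],"angular":[0,0,0],"gripper":0.6},{"translation":[0,0,0],"angular":[0,0,0],"gripper":0.72},{"translation":[0,0,0],"angular":[0,0,0],"gripper":0.85},{"translation":[0,0,0],"angular":[0,0,0],"gripper":0.9},{"translation":[0,0,-0.2],"angular":[0,0,0],"gripper":0.9},{"translation":[0,0,-0.6],"angular":[0,0,0],"gripper":0.9},{"translation":[0,0,-0.9],"angular":[0,0,0],"gripper":0.9},{"translation":[0,0,-0.9],"angular":[0,0,0],"gripper":0.9}], "force": 20}}

```text
t: 19.9
tool_pos: [0.6078, 0.0089, 0.2613]
tool_rot: [-2.705, -1.595, 0.001]
contact_force: [-0.6, 0.6, -0.2]
opening: 0.0769
grip_force: 0.0
```

```bash
python3 w.py 500,180,270,10,8
```

```text
t 19.9 p [607.8   8.9 261.3] close -29.0 F [-0.6  0.6 -0.2] open 0.0769 grip 0.0 q6 0.4
T [0.3, -0.55, -0.03] A [-0.0, -0.0, -0.61] 
T [0.35, -0.53, -0.03] A [-0.0, -0.0, -0.61] 
T [0.39, -0.49, -0.03] A [-0.0, -0.0, -0.61] 
T [0.44, -0.46, -0.02] A [-0.0, -0.0, -0.61] 
T [0.47, -0.42, -0.03] A [-0.0, -0.0, -0.61] 
T [0.51, -0.38, -0.02] A [-0.0, -0.0, -0.61] 
T [0.54, -0.33, -0.03] A [-0.0, -0.0, -0.6] 
T [0.56, -0.29, -0.02] A [-0.01, -0.01, -0.61]
```

>>> {"api": "drive_tool", "payload": {"steps": [{"translation":[0.3,-0.55,-0.03],"angular":[0,0,-0.6],"gripper":0.9},{"translation":[0.35,-0.53,-0.03],"angular":[0,0,-0.6],"gripper":0.9},{"translation":[0.39,-0.49,-0.03],"angular":[0,0,-0.6],"gripper":0.9},{"translation":[0.44,-0.46,-0.02],"angular":[0,0,-0.6],"gripper":0.9},{"translation":[0.47,-0.42,-0.03],"angular":[0,0,-0.6],"gripper":0.9},{"translation":[0.51,-0.38,-0.02],"angular":[0,0,-0.6],"gripper":0.9},{"translation":[0.54,-0.33,-0.03],"angular":[0,0,-0.6],"gripper":0.9},{"translation":[0.56,-0.29,-0.02],"angular":[0,0,-0.6],"gripper":0.9}]}}

```text
t: 20.9
tool_pos: [0.5005, 0.1811, 0.2693]
tool_rot: [-2.027, -2.399, -0.001]
contact_force: [0.2, -0.5, -0.9]
opening: 0.0765
grip_force: 0.0
```

Run:
```python
from p import *
d=grab("f");Cn=cloud(d["top"]);P=top(Cn,d["top"],296,217,60,.176,.006)
print(len(P),rect(P),(P.mean(0)*1000).round(1))
Q=Cn.reshape(-1,3);Q=Q[(abs(Q[:,2]-.176)<.006)&(abs(Q[:,0]-.609)<.1)&(abs(Q[:,1]-.009)<.1)];A=np.c_[Q[:,:2],np.ones(len(Q))];print(np.median(Q[:,2]),np.linalg.lstsq(A,Q[:,2],rcond=None)[0].round(3))
a=[cv2.imread(f"pics/f_{n}.png")[y:y+200,x:x+220] for n,x,y in(("top",190,120),("side",160,130))]
cv2.imwrite("pics/final.png",cv2.resize(np.hstack(a),(792,360),interpolation=cv2.INTER_CUBIC))
```

```text
2193 (array([609.6,   9.6]), array([189.8,  60.3]), 61.1) [609.5   9.4 176. ]
0.17675575101918228 [-0.001 -0.002  0.177]
```

View pics/final.png

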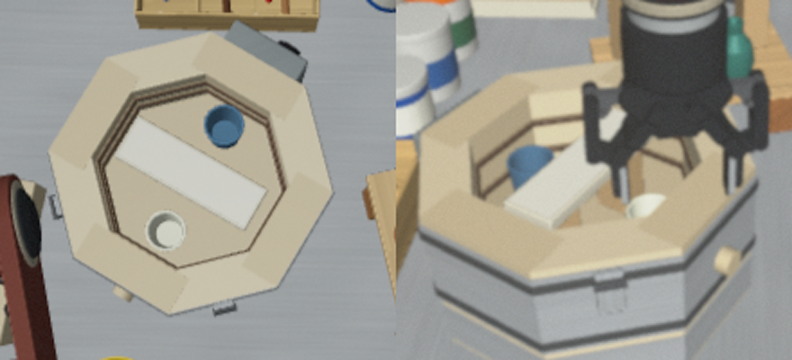

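The batt lies level (top 0.176, slope ≤ 0.002) and centred at (609.6, 9.6), with clear gaps to the wall. Both tumblers stand undisturbed at crop px (224,126) and (166,231). The gripper is clear.

```bash
python3 -c "
from station import ctrl
print(ctrl.finish_job())"
```

```text
the job is handed in; nothing more can be done
None
```

I stood the matching 85 mm post across from the first, set the batt level on top of both and clear of the kiln wall, and handed the job in at about 21 s.

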